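# Pull a vial from its block and sound the empty well

### The job

Lift the vial with the slim knob straight up out of the aluminium block by its knob and lower it, upright and without dropping it, onto the floor of the card tray's empty half beside the slides. Then check the well it came from: lower the steel depth gauge gently into it until it touches bottom, hold it there for two seconds, let go and leave it standing in the well. Keep the vial and the gauge upright throughout, and leave the other vials, the slides and everything else on the bench where they are.

Things in the scene. Friction and masses are not known exactly. Their poses are not given: they have to be found in the camera images.
- slim_vial: The vial to take out: amber glass body 24 mm in diameter with a white stopper flush with the block's top, on which a slim upright round knob 14 mm in diameter stands, 33 mm tall; it is the only vial with a slim knob. 81 mm tall in all, about 60 g. Origin: centre of its underside, z up. It starts in one of the block's four wells, its foot on the well's bottom, so only the knob and the top 3 mm of the stopper stand out; radial play in the well 1 mm
- slim_vial_grip (a point): Point on the slim vial's axis at the height to grip its knob, 69 mm above its underside (knob from 48 to 81 mm); at the start 24 mm above the block's top
- gauge: Steel depth gauge that stands upright on the bench: plug foot 23 mm in diameter with a chamfered end, stop collar 29 mm in diameter from 49 to 53 mm up, above it a round head 16 mm in diameter up to 104 mm; 150 g. Origin: centre of its underside, z up. Bottomed in a well its collar stays 4 mm above the block's top, its underside at the well point
- gauge_grip (a point): Point on the gauge's axis at the height to grip its head, 82 mm above its underside
- block: Aluminium vial block, 56 x 184 x 55 mm (x, y, z), fixed to the bench. Origin: centre of its underside; four wells 40 mm apart in one row along its own y axis. All four hold a vial at the start, whose stoppers stand 36 mm above the block; only 20 mm lies between neighbouring broad and slim ones along the row, so grip across the row
- tray: White card tray, 84 x 92 x 22 mm (x, y, z), walls 2 mm, floor 2 mm thick, fixed to the bench. Origin: centre of its underside. The stack of slides fills its -y half (own y from -43 to -6 mm); the +y half (y from -5 to 44 mm, x from -40 to 40 mm) is empty
- slides: Green stack of glass slides, 77 x 37 x 25 mm, loose in the tray. Origin: centre of its underside
- cup: Bystander: clear plastic cup, 56 mm in diameter, 44 mm tall, beside the tray on the side of the slides. Origin: centre of its underside
- forceps: Bystander: steel forceps lying flat, 14 x 135 x 9 mm, on the robot's side of the block. Origin: centre of its underside
- cup_lid: Bystander: white screw lid lying flat, 60 mm in diameter, 8 mm tall, on the robot's side of the tray. Origin: centre of its underside
- oil: Bystander: small brown dropper bottle, 29 mm in diameter, 77 mm tall, near the front edge. Origin: centre of its underside
- stain_a: Bystander: dropper bottle with a red teat, 39 mm in diameter, 116 mm tall, behind the work. Origin: centre of its underside
- stain_b: Bystander: dropper bottle with a black teat, 39 mm in diameter, 108 mm tall (round body up to 77 mm, above it a narrow neck and teat), close behind the gauge, 55 mm from axis to axis. Origin: centre of its underside
- well_1 (a point): Centre of the bottom of well 1 of the block (wells are numbered along the block's y axis from the -y end): a round blind well 26 mm in diameter, 45 mm deep with a 2 mm chamfer at its mouth, its bottom 10 mm above the bench
- well_2 (a point): Centre of the bottom of well 2 of the block (wells are numbered along the block's y axis from the -y end): a round blind well 26 mm in diameter, 45 mm deep with a 2 mm chamfer at its mouth, its bottom 10 mm above the bench
- well_3 (a point): Centre of the bottom of well 3 of the block (wells are numbered along the block's y axis from the -y end): a round blind well 26 mm in diameter, 45 mm deep with a 2 mm chamfer at its mouth, its bottom 10 mm above the bench
- well_4 (a point): Centre of the bottom of well 4 of the block (wells are numbered along the block's y axis from the -y end): a round blind well 26 mm in diameter, 45 mm deep with a 2 mm chamfer at its mouth, its bottom 10 mm above the bench
- broad_vial_a: Another vial, same as the slim one but for its stopper knob, which is broad: 26 mm in diameter. 81 mm tall. Origin: centre of its underside. It stays in its well
- broad_vial_b: Another vial, same as the slim one but for its stopper knob, which is broad: 26 mm in diameter. 81 mm tall. Origin: centre of its underside. It stays in its well
- broad_vial_c: Another vial, same as the slim one but for its stopper knob, which is broad: 26 mm in diameter. 81 mm tall. Origin: centre of its underside. It stays in its well

How it is judged:
By the outcome, as a careful person would: the job done as asked, in the order asked, and still so for the second after the job is handed in, with the robot touching nothing.
It also fails if it takes over 67 s, if anything falls off the work surface, if the arm or the gripper's body presses on something with over 40 N, if the wrist force passes 120 N, or if a joint passes its speed limit or range.

### The arm

A 6-joint arm with a two-finger parallel gripper is mounted at the origin on a cart in front of the work surface, level with it; the furniture and walls round the work are solid. World frame = base frame: x ahead of the robot, y to its left, z up, the work surface at z = 0. Lengths are in mm, angles in rad, forces in N, time in s.
With the tool pointing down it reaches from about 300 to 1000 mm from the base axis. Payload 5.1 kg.
Tool frame: the origin (TCP) lies on the mounting face of the last link; the fingertips stand 190 mm ahead of it and the grasp point (between the pads) lies 171 mm ahead of it; z points along the fingers, y is the line along which they close (so a half turn about z gives the same grasp; the last joint's range is limited). The gripper opens to 95 mm and grips with 3 to 60 N. Pads are 20 mm wide; open, the fingers measure 119 mm over their backs; the gripper's body (75 mm by 180 mm) begins 59 mm behind the grasp point.
Start: joints at [1.041, 0.124, 1.65, -0, 1.367, -0.083], TCP at [280.872, 586.172, 404.756] pointing down, gripper open.
Joint ranges: [-2.61, 2.61], [-1.02, 2.33], [0.03, 2.71], [-1.35, 4.49], [0.32, 2.68], [-2.91, 2.91]. Speed limits (rad/s): [2.57, 2.57, 3.14, 3.14, 3.14, 3.14].

### API

Orientations are given as a 3x3 rotation matrix whose columns are the frame's x, y, z axes.
In Python, from rig import r gives the robot as it stands.
- The arm moves only by the tool apply_moves, never from a script. Its argument "deltas" is a list of rows, each a list of 3 entries, a list of its own where there are three numbers: the shift along the tool's x, y, z in m, then the turn about the tool's z in rad, then the finger opening in m, from 0 to 0.0951. In form: [[[dx, dy, dz], roll, jaw], ...]. A call has 1 to 20 rows; each row shifts and turns the commanded pose from where the row before left it, along the tool's axes as they then stand; what a row does not reach is not made up. A row lasts 1/8 s, in which the tool goes at most 62.5 mm and 10.7 degrees, less where a joint would pass 70% of its speed; a pose out of reach is approached as far as the arm can. A call is refused whole if a number of a shift passes 0.0625 or a number of a turn 0.188, either way. A call with a gripper value outside its range is refused whole. The fingers move at their own pace and stop on an object; the grip force is fixed at half the most. Time passes only in rows, so rows that do not move let the fingers close. It gives the time, the measured TCP pose, the force, the opening and the grip force at its end, in the units of the state.
- r.get_state(): the state, without advancing time (a new reading comes with each control period).
- r.get_image(name): name is "scene" or "side" or "wrist"; returns a dict with "pixels" (420x560x3 uint8, red, green, blue), "fx", "fy", "cx", "cy" (pixels), "T" (4x4, takes a point from camera to world coordinates). Camera axes: x right, y up, looking along -z (the intrinsics and any distortion apply to the point x, -y, -z); pixel columns grow to the right and rows downward; lengths in mm; the calibration is good to about 2 mm. A picture is of the moment at which its call begins. There is no depth.
- r.job_done(): hands the job in; it is judged then, once.
The state is a dict: "clock": time; "q": joint angles; "joint_vel": joint speeds; "effort": joint torques, N m; "ee_pos": TCP position; "tcp_rot": TCP orientation; "wrist_force": force on the tool from outside, world axes, zero at the start; "moment": the same for the moment, N m; "grip_width": finger opening in mm; "gripper_force": force on a finger pad.
Only numpy, scipy, OpenCV 4.12 (cv2) and the standard library are available. Lean on these libraries where they do the work, as an engineer would, in place of code of your own. Each camera call takes 0.05 s, during which the arm holds its last target. There are 200 camera calls.

## Working session

There is one attempt and no reset: what is moved stays moved. The work goes in short steps, Python scripts to look and compute and a tool call to move; the robot and the scene stay as the last step left them, time stands still between calls to the robot, and variables do not carry over. Pictures are saved under pics/ and viewed, at most 10 in all, crops included, and the job is handed in when it is done.

Besides the shell and the picture viewer there is one more tool, called as name(argument=value, ...) on one line, values as JSON. apply_moves: Moves the arm, as the interface text tells. Its arguments: {"type":"object","properties":{"deltas":{"type":"array"}},"required":["deltas"]}

```bash
mkdir -p pics; ls
python3 - <<'E'
from rig import r
import cv2,numpy as np,pickle
s=r.get_state();print({k:np.round(v,3).tolist() for k,v in s.items()})
for n in("scene","side","wrist"):
    d=r.get_image(n);cv2.imwrite(f"pics/{n}0.png",d["pixels"][:,:,::-1]);pickle.dump(d,open(f"{n}0.pkl","wb"))
    print(n,{k:np.round(v,3).tolist() for k,v in d.items() if k!="pixels"})
E
```

```text
pics
{'clock': 0.0, 'q': [1.041, 0.125, 1.652, -0.0, 1.368, -0.083], 'joint_vel': [0.001, 0.001, 0.001, -0.001, 0.0, 0.002], 'effort': [-0.001, -41.763, -35.992, 0.077, 0.049, -0.0], 'ee_pos': [280.756, 585.967, 403.493], 'tcp_rot': [[-0.902, 0.432, -0.001], [0.432, 0.902, -0.002], [0.0, -0.002, -1.0]], 'wrist_force': [-0.204, -0.369, 0.059], 'moment': [-0.016, -0.004, -0.025], 'gripper_force': 0.0, 'grip_width': 94.9}
scene {'fx': 400.406, 'fy': 400.406, 'cx': 275.582, 'cy': 201.167, 'T': [[-0.467, 0.365, -0.806, -234.946], [-0.884, -0.209, 0.418, 417.752], [-0.016, 0.907, 0.42, 504.954], [0.0, 0.0, 0.0, 1.0]]}
side {'fx': 442.5, 'fy': 442.5, 'cx': 272.624, 'cy': 204.993, 'T': [[-0.83, 0.291, -0.475, 99.662], [-0.557, -0.439, 0.705, 685.841], [-0.003, 0.85, 0.527, 587.336], [0.0, 0.0, 0.0, 1.0]]}
wrist {'fx': 320.432, 'fy': 320.432, 'cx': 279.804, 'cy': 211.265, 'T': [[0.433, -0.871, -0.232, 215.009], [0.902, 0.417, 0.113, 618.412], [-0.002, -0.258, 0.966, 383.525], [0.0, 0.0, 0.0, 1.0]]}
```

View pics/scene0.png

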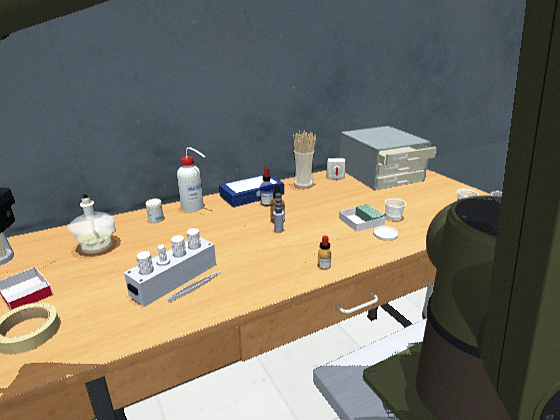

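View pics/side0.png

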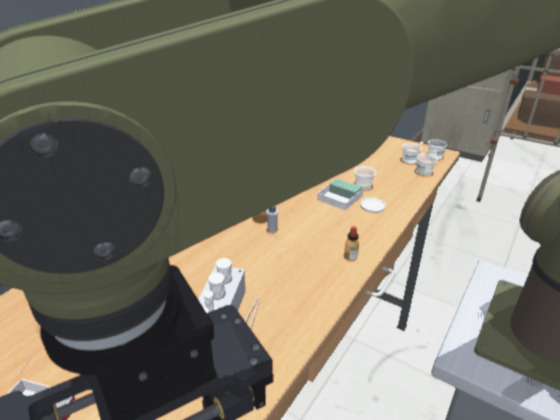

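```bash
cat > h.py <<'E'
import numpy as np,cv2,pickle
def ray(d,u,v):
    T=d["T"];return T[:3,3],T[:3,:3]@np.array([(u-d["cx"])/d["fx"],-(v-d["cy"])/d["fy"],-1])
def onz(d,u,v,z):
    o,k=ray(d,u,v);return o+k*(z-o[2])/k[2]
def proj(d,p):
    c=d["T"][:3,:3].T@(np.array(p,float)-d["T"][:3,3]);return np.array([d["cx"]+d["fx"]*c[0]/-c[2],d["cy"]-d["fy"]*c[1]/-c[2]])
E
python3 - <<'E'
from h import *
d=pickle.load(open("scene0.pkl","rb"))
for n,u,v,z in[("slim",162,246,91),("b1",145,254,91),("b3",178,239,91),("b4",193,232,91),("gaugefoot",279,230,0),("trayc",362,220,5),("oil",325,268,0),("cup",395,217,0)]:print(n,onz(d,u,v,z).round())
a=d["pixels"][150:310,110:430,::-1]
b=cv2.resize(a[70:150,10:120],(780,567),interpolation=3)
c=cv2.resize(a[10:110,130:310],(792,440),interpolation=3)
cv2.imwrite("pics/c.png",cv2.resize(a,(800,400),interpolation=3))
E
```

```text
slim [483. 303.  91.]
b1 [469. 339.  91.]
b3 [495. 267.  91.]
b4 [508. 231.  91.]
gaugefoot [571.  -9.   0.]
trayc [ 502. -224.    5.]
oil [370. -15.   0.]
cup [ 479. -320.    0.]
```

View pics/c.png

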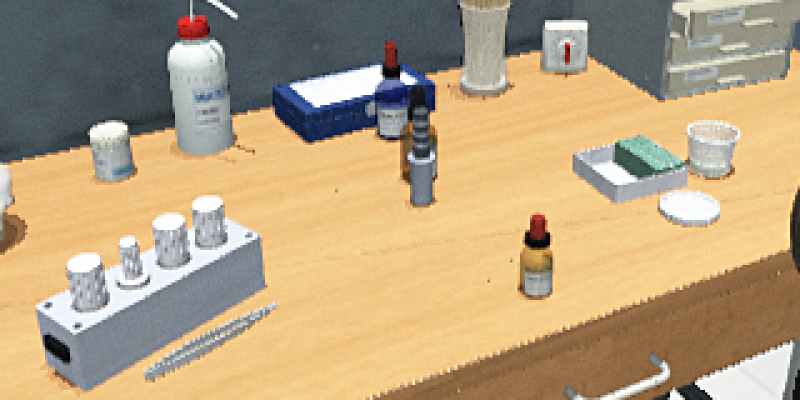

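apply_moves(deltas=[[[-0.038,-0.021,0],0,0.095],[[-0.038,-0.021,0],0,0.095],[[-0.038,-0.021,0],0,0.095],[[-0.038,-0.021,0],0,0.095],[[-0.038,-0.021,0],0,0.095],[[-0.038,-0.021,0],0,0.095],[[-0.038,-0.021,0],0,0.095],[[-0.038,-0.021,0],0,0.095],[[0,0,0],0.155,0.095],[[0,0,0],0.155,0.095],[[0,0,0],0.155,0.095],[[0,0,0],0.155,0.095],[[0,0,0],0.155,0.095],[[0,0,0],0,0.095],[[0,0,0],0,0.095]])

```text
clock: 2.02
ee_pos: [482.4, 303.3, 404.6]
tcp_rot: [[-0.344, 0.939, -0.0], [0.939, 0.344, -0.0], [-0.0, -0.0, -1.0]]
wrist_force: [0.6, 0.4, 0.4]
grip_width: 94.9
gripper_force: 0.0
```

```bash
cat >> h.py <<'E'
def snap(n,f):
    from rig import r
    d=r.get_image(n);cv2.imwrite(f"pics/{f}.png",d["pixels"][:,:,::-1]);pickle.dump(d,open(f+".pkl","wb"))
    s=r.get_state();print(round(s["clock"],2),s["ee_pos"].round(1) if hasattr(s["ee_pos"],"round") else s["ee_pos"],np.round(s["tcp_rot"],4).tolist(),np.round(s["wrist_force"],1),s["grip_width"]);return d,s
E
python3 - <<'E'
from h import *
snap("wrist","w1")
E
```

```text
2.08 [482.4 303.3 404.6] [[-0.3436, 0.9391, -0.0002], [0.9391, 0.3436, -0.0001], [-0.0, -0.0003, -1.0]] [ 0.5 -0.3 -0.2] 94.7965395036651
```

View pics/w1.png

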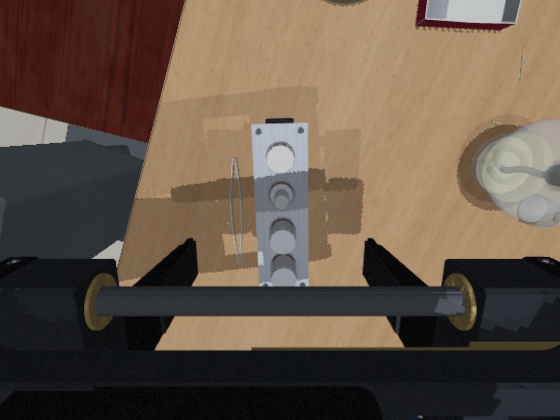

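Run:
```python
from h import *
d=pickle.load(open("w1.pkl","rb"))
cv2.imwrite("pics/w1c.png",cv2.resize(d["pixels"][115:295,225:340,::-1],None,fx=3.3,fy=3.3,interpolation=0))
```

```text
(no output)
```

View pics/w1c.png

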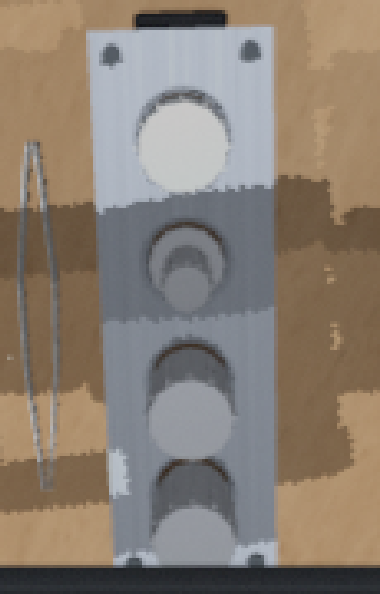

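Run:
```python
from h import *
d=pickle.load(open("w1.pkl","rb"))
def P(c,r,z): return onz(d,225+c/3.3-.3,115+r/3.3-.3,z)
S=P(187,288,91);b=[P(183,147,91),S,P(191,420,91),P(194,549,91)]
print(np.round(b,1))
c=np.array([P(111,54,55),P(250,50,55),P(134,563,55),P(256,562,55)]);print(c.round(1),c.mean(0))
B=np.array(b)
for u in(c[2]-c[0],c[3]-c[1],B[3]-B[0]):print(np.linalg.norm(u),np.degrees(np.arctan2(u[1],u[0])))
E=[P(87,30,55),P(115,565,55),P(273,27,55),P(276,565,55)];print(np.round(E,1))
print(np.degrees(np.arctan2(-.939,.344)))
```

```text
[[467.4 344.9  91. ]
 [482.1 307.8  91. ]
 [497.  270.7  91. ]
 [512.3 231.8  91. ]]
[[438.6 360.2  55. ]
 [477.6 375.7  55. ]
 [501.6 202.5  55. ]
 [540.8 217.2  55. ]] [489.63352884 288.8857415   55.        ]
169.81491322219176 -68.23273020062518
170.58712417442052 -68.2637654200709
121.68202939139053 -68.31349209918116
[[429.5 364.3  55. ]
 [495.7 199.5  55. ]
 [481.7 384.3  55. ]
 [547.7 218.5  55. ]]
-69.87983420716472
```

apply_moves(deltas=[[[0.0042,0.0012,0.02],-0.029,0.095],[[0,0,0.025],0,0.07],[[0,0,0.025],0,0.07],[[0,0,0.025],0,0.07],[[0,0,0.02],0,0.07],[[0,0,0.02],0,0.06],[[0,0,0.012],0,0.05],[[0,0,0.008],0,0.04],[[0,0,0],0,0.03],[[0,0,0],0,0.022],[[0,0,0],0,0.022],[[0,0,0],0,0.022]])

```text
clock: 3.58
ee_pos: [482.3, 307.7, 250.3]
tcp_rot: [[-0.369, 0.929, 0.001], [0.929, 0.369, 0.0], [0.0, 0.001, -1.0]]
wrist_force: [0.4, 0.2, -0.2]
grip_width: 22.3
gripper_force: 0.0
```

Run:
```python
from h import *
d,s=snap("wrist","w2")
cv2.imwrite("pics/w2c.png",d["pixels"][:,:,::-1])
```

```text
3.62 [482.2 307.7 250.2] [[-0.3691, 0.9294, 0.0006], [0.9294, 0.3691, 0.0003], [0.0001, 0.0007, -1.0]] [ 0.3 -0.6  0.4] 22.3976414745474
```

View pics/w2.png

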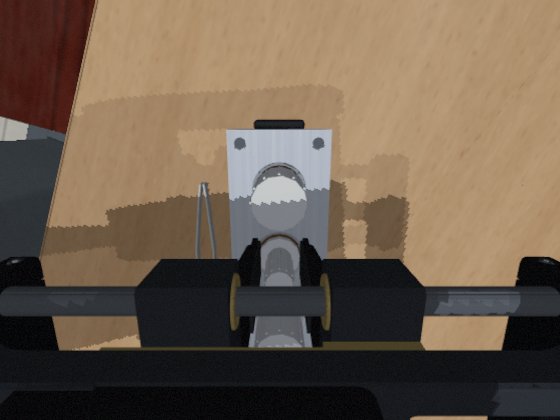

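apply_moves(deltas=[[[0,0,0],0,0.016],[[0,0,0],0,0.012],[[0,0,0],0,0.005],[[0,0,0],0,0.005],[[0,0,0],0,0.005]])

```text
clock: 4.25
ee_pos: [482.1, 307.7, 249.8]
tcp_rot: [[-0.369, 0.929, -0.0], [0.929, 0.369, -0.0], [-0.0, -0.0, -1.0]]
wrist_force: [-0.4, 0.5, 0.4]
grip_width: 12.3
gripper_force: 30.0
```

apply_moves(deltas=[[[0,0,-0.003],0,0.005],[[0,0,-0.005],0,0.005],[[0,0,-0.008],0,0.005],[[0,0,-0.01],0,0.005],[[0,0,-0.012],0,0.005],[[0,0,-0.015],0,0.005],[[0,0,-0.02],0,0.005],[[0,0,-0.02],0,0.005],[[0,0,-0.02],0,0.005],[[0,0,-0.007],0,0.005],[[0,0,0],0,0.005]])

```text
clock: 5.62
ee_pos: [482.2, 307.7, 370.4]
tcp_rot: [[-0.369, 0.929, 0.001], [0.929, 0.369, 0.0], [0.0, 0.001, -1.0]]
wrist_force: [-0.1, 0.3, -0.5]
grip_width: 12.4
gripper_force: 30.0
```

Run:
```python
from h import *
d,s=snap("wrist","w3")
d,s=snap("scene","s3")
d2=cv2.resize(d["pixels"][120:320,80:420,::-1],(800,470),interpolation=3)
cv2.imwrite("pics/s3c.png",d2)
```

```text
5.67 [482.  307.6 369.5] [[-0.3691, 0.9294, -0.0004], [0.9294, 0.3691, -0.0003], [-0.0001, -0.0005, -1.0]] [ 0.3  1.  -1.3] 12.651414606396727
5.72 [481.9 307.5 368.9] [[-0.3691, 0.9294, -0.0014], [0.9294, 0.3691, -0.0007], [-0.0002, -0.0015, -1.0]] [-0.2 -0.1 -1.1] 12.443099193643754
```

View pics/s3c.png

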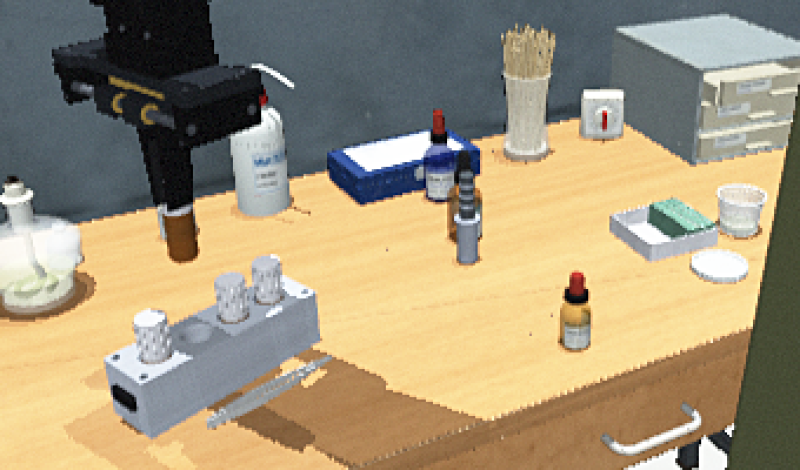

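Run:
```python
from h import *
d=pickle.load(open("s3.pkl","rb"))
def P(c,r,z): return onz(d,80+c/2.353,120+r/2.353,z).round(0)
for n,c,r,z in[("tl",612,220,22),("near",653,248,22),("right",716,230,22),("slidetop back",670,198,27),("slide front",693,235,27),("slideR",712,215,27),("slideL",650,205,27),("lid",719,263,8),("oil",576,345,0),("gtop",466,172,104),("gfoot",467,262,0),("stainb top",463,153,108),("staina top",438,110,116),("cup foot",740,232,0)]:print(n,P(c,r,z))
```

```text
tl [ 536. -176.   22.]
near [ 460. -174.   22.]
right [ 459. -261.   22.]
slidetop back [ 541. -263.   27.]
slide front [ 455. -224.   27.]
slideR [ 482. -275.   27.]
slideL [ 537. -231.   27.]
lid [ 418. -231.    8.]
oil [374. -18.   0.]
gtop [573.  -8. 104.]
gfoot [565.  -4.   0.]
stainb top [612. -26. 108.]
staina top [730. -54. 116.]
cup foot [ 473. -312.    0.]
```

apply_moves(deltas=[[[0,0,0],0.126,0.005],[[0,0,0],0.126,0.005],[[0,0,0],0.126,0.005],[[-0.015,0,0],0,0.005],[[-0.03,0,0],0,0.005],[[-0.04,0.0015,0],0,0.005],[[-0.04,0.0015,0],0,0.005],[[-0.04,0.0015,0],0,0.005],[[-0.04,0.0015,0],0,0.005],[[-0.04,0.0015,0],0,0.005],[[-0.04,0.0015,0],0,0.005],[[-0.04,0.0015,0],0,0.005],[[-0.04,0.0015,0],0,0.005],[[-0.04,0.0015,0],0,0.005],[[-0.04,0.0015,0],0,0.005],[[-0.04,0.0015,0],0,0.005],[[-0.04,0.0015,0],0,0.005],[[-0.03,0,0],0,0.005],[[-0.013,0,0],0,0.005],[[0,0,0],0,0.005]])

```text
clock: 8.22
ee_pos: [499.7, -260.8, 369.3]
tcp_rot: [[0.0, 1.0, -0.001], [1.0, -0.0, 0.001], [0.001, -0.001, -1.0]]
wrist_force: [0.2, 0.8, -0.4]
grip_width: 12.3
gripper_force: 30.0
```

Run:
```python
from h import *
d,s=snap("wrist","w4")
```

```text
8.28 [ 499.8 -260.1  369.4] [[-0.0003, 1.0, -0.0007], [1.0, 0.0003, 0.0009], [0.0009, -0.0007, -1.0]] [-0.5 -1.3 -0.3] 12.180205914214273
```

View pics/w4.png

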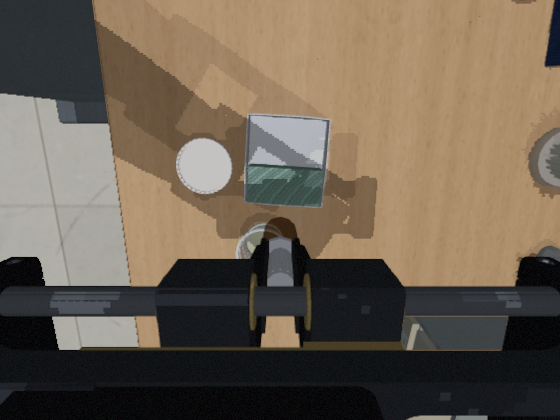

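Run:
```python
from h import *
d=pickle.load(open("w4.pkl","rb"))
C=np.array([onz(d,*p,22) for p in[(249,113),(329,119),(323,208),(245,204)]])
print(C.round(1),C.mean(0).round(1),[np.linalg.norm(C[i]-C[i-1]).round(1) for i in range(4)])
print([np.degrees(np.arctan2(*(a-b)[[1,0]])).round(1) for a,b in((C[0],C[3]),(C[1],C[2]))])
S=[onz(d,*p,27) for p in[(246,166),(326,168)]];print(np.round(S,1))
y=(C[0]-C[3]);y+=C[1]-C[2];y/=np.linalg.norm(y);t=C.mean(0)+20.5*y;print(t.round(1),"delta",(t-[499.8,-260.4,0]).round(1))
```

```text
[[ 468.9 -174.9   22. ]
 [ 547.3 -180.6   22. ]
 [ 544.4 -270.8   22. ]
 [ 462.3 -266.4   22. ]] [ 505.7 -223.2   22. ] [np.float64(91.7), np.float64(78.6), np.float64(90.2), np.float64(82.2)]
[np.float64(85.9), np.float64(88.2)]
[[ 465.  -226.    27. ]
 [ 545.4 -228.    27. ]]
[ 506.8 -202.7   22. ] delta [ 7.  57.7 22. ]
```

apply_moves(deltas=[[[0.015,0.002,0],0,0.005],[[0.025,0.003,0],0,0.005],[[0.0177,0.002,0.005],0,0.005],[[0,0,0.02],0,0.005],[[0,0,0.025],0,0.005],[[0,0,0.025],0,0.005],[[0,0,0.02],0,0.005],[[0,0,0.015],0,0.005],[[0,0,0.008],0,0.005],[[0,0,0.004],0,0.005],[[0,0,0.001],0,0.005],[[0,0,0],0,0.005]])

```text
clock: 9.78
ee_pos: [507.4, -202.8, 247.5]
tcp_rot: [[0.0, 1.0, 0.001], [1.0, -0.0, -0.001], [-0.001, 0.001, -1.0]]
wrist_force: [-0.3, -0.6, -0.3]
grip_width: 12.3
gripper_force: 30.0
```

apply_moves(deltas=[[[0,0,0.001],0,0.005],[[0,0,0.001],0,0.005],[[0,0,0.001],0,0.005],[[0,0,0],0,0.005]])

```text
clock: 10.28
ee_pos: [507.1, -202.6, 243.6]
tcp_rot: [[0.0, 1.0, -0.0], [1.0, -0.0, 0.0], [0.0, -0.0, -1.0]]
wrist_force: [-0.3, 0.3, -1.1]
grip_width: 12.4
gripper_force: 30.0
```

apply_moves(deltas=[[[0,0,0.0005],0,0.005],[[0,0,0.0005],0,0.005],[[0,0,0],0,0.005]])

```text
clock: 10.65
ee_pos: [507.1, -202.6, 242.7]
tcp_rot: [[0.0, 1.0, -0.0], [1.0, -0.0, 0.0], [0.0, -0.0, -1.0]]
wrist_force: [1.0, -0.0, -0.3]
grip_width: 12.4
gripper_force: 30.0
```

apply_moves(deltas=[[[0,0,0.0005],0,0.005],[[0,0,0.0005],0,0.005],[[0,0,0],0,0.005]])

```text
clock: 11.02
ee_pos: [507.1, -202.6, 241.7]
tcp_rot: [[0.0, 1.0, -0.0], [1.0, -0.0, 0.0], [0.0, -0.0, -1.0]]
wrist_force: [0.5, -0.1, 0.0]
grip_width: 12.4
gripper_force: 30.0
```

apply_moves(deltas=[[[0,0,0.0005],0,0.005],[[0,0,0],0,0.005]])

```text
clock: 11.28
ee_pos: [507.2, -202.7, 241.3]
tcp_rot: [[-0.0, 1.0, 0.0], [1.0, 0.0, -0.0], [-0.0, 0.0, -1.0]]
wrist_force: [-0.1, -0.2, -0.8]
grip_width: 12.4
gripper_force: 30.0
```

apply_moves(deltas=[[[0,0,0.0005],0,0.005],[[0,0,0],0,0.005]])

```text
clock: 11.52
ee_pos: [507.2, -202.7, 241.3]
tcp_rot: [[-0.0, 1.0, 0.0], [1.0, 0.0, -0.0], [-0.0, 0.0, -1.0]]
wrist_force: [-1.4, 0.4, 4.2]
grip_width: 12.6
gripper_force: 30.0
```

apply_moves(deltas=[[[0,0,0],0,0.014],[[0,0,0],0,0.018],[[0,0,0],0,0.025],[[0,0,0],0,0.04],[[0,0,0],0,0.04],[[0,0,-0.01],0,0.04],[[0,0,-0.025],0,0.04],[[0,0,-0.035],0,0.06],[[0,0,-0.035],0,0.06],[[0,0,-0.025],0,0.08],[[0,0,-0.01],0,0.08],[[0,0,0],0,0.08]])

```text
clock: 13.02
ee_pos: [507.2, -202.6, 381.4]
tcp_rot: [[-0.0, 1.0, 0.001], [1.0, 0.0, -0.001], [-0.001, 0.001, -1.0]]
wrist_force: [-0.3, -1.3, -0.2]
grip_width: 79.1
gripper_force: 0.0
```

Run:
```python
from h import *
d,s=snap("wrist","w5")
d2,s=snap("scene","s5")
a=cv2.resize(d["pixels"][60:300,150:430,::-1],(490,420),interpolation=3)
b=cv2.resize(d2["pixels"][180:250,330:420,::-1],(300,233),interpolation=3)
c=np.zeros((420,790,3),np.uint8);c[:,:490]=a;c[:233,490:]=b;cv2.imwrite("pics/w5c.png",c)
```

```text
13.07 [ 506.9 -202.5  380.2] [[0.0, 1.0, -0.0006], [1.0, -0.0, 0.0003], [0.0003, -0.0006, -1.0]] [ 0.1 -0.6 -0.5] 79.30440438768355
13.12 [ 506.8 -202.5  379.5] [[0.0, 1.0, -0.0018], [1.0, -0.0, 0.0009], [0.0009, -0.0018, -1.0]] [-0.   0.5 -0.6] 79.77355270163623
```

View pics/w5c.png

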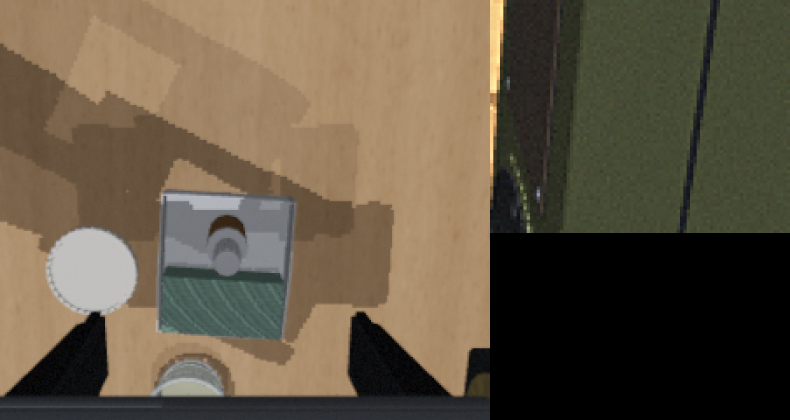

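apply_moves(deltas=[[[0.033,0.0105,-0.004],0,0.08],[[0.033,0.0105,-0.004],0,0.08],[[0.033,0.0105,-0.004],0,0.08],[[0.033,0.0105,-0.004],0,0.08],[[0.033,0.0105,-0.004],0,0.08],[[0.0315,0.0107,-0.004],0,0.08],[[0,0,0],-0.126,0.08],[[0,0,0],-0.126,0.08],[[0,0,0],-0.126,0.08],[[0,0,0],0,0.08],[[0,0,0],0,0.08]])

```text
clock: 14.5
ee_pos: [570.2, -6.2, 403.8]
tcp_rot: [[-0.367, 0.93, -0.002], [0.93, 0.367, 0.0], [0.001, -0.001, -1.0]]
wrist_force: [0.1, -0.1, -0.2]
grip_width: 80.3
gripper_force: 0.0
```

Run:
```python
from h import *
d,s=snap("wrist","w6")
print(proj(d,[570,-6,104]),proj(d,[570,-6,0]),proj(d,[615,-30,108]))
cv2.imwrite("pics/w6c.png",cv2.resize(d["pixels"][100:290,205:395,::-1],(600,600),interpolation=0))
```

```text
14.55 [570.3  -6.2 404.1] [[-0.3677, 0.9299, -0.0011], [0.9299, 0.3677, 0.0001], [0.0005, -0.001, -1.0]] [ 0.3 -0.5 -0.3] 80.15470368780682
[280.10542614 210.1731222 ] [280.18803327 188.44019476] [315.96423289 252.05284176]
```

View pics/w6c.png

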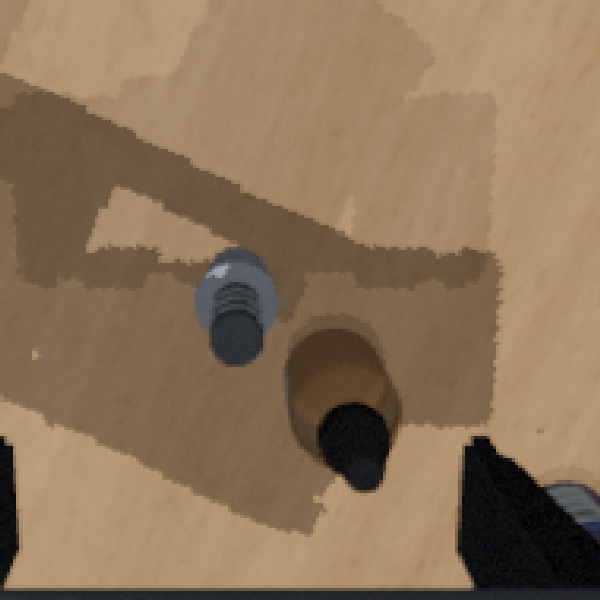

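Run:
```python
from h import *
d=pickle.load(open("w6.pkl","rb"))
P=lambda c,r,z:onz(d,205+c/3.158-.3,100+r/3.158-.3,z)
g=P(236.5,338.5,104);print(g,P(237,301,53),P(365,472,108))
b=P(365,472,108);k=b-g;print(np.linalg.norm(k[:2]),np.degrees(np.arctan2(k[1],k[0])))
R=np.array([[-.369,.929],[.929,.369]]).T
from rig import r
s=r.get_state();print(s["ee_pos"],R@(g[:2]-np.array(s["ee_pos"])[:2]),R@k[:2])
print(s["q"])
```

```text
[568.44551921  -3.32687223 104.        ] [568.45915765  -3.25732641  53.        ] [617.56680331 -25.92439696 108.        ]
54.06984996938565 -24.704099575937743
[570.25738884  -6.15479575 404.05845337] [ 3.29572085 -0.63972311] [-39.11885431  37.29518631]
[-1.04924484e-01 -5.09155187e-02  1.83105865e+00  3.29342083e-05
  1.36255097e+00 -4.81474937e-01]
```

apply_moves(deltas=[[[0.0033,-0.0006,0.01],0,0.05],[[0,0,0.02],0,0.05],[[0,0,0.025],0,0.05],[[0,0,0.025],0,0.05],[[0,0,0.025],0,0.05],[[0,0,0.02],0,0.05],[[0,0,0.015],0,0.05],[[0,0,0.008],0,0.05],[[0,0,0.003],0,0.04],[[0,0,0],0,0.03],[[0,0,0],0,0.024],[[0,0,0],0,0.02],[[0,0,0],0,0.02]])

```text
clock: 16.18
ee_pos: [568.6, -3.3, 254.1]
tcp_rot: [[-0.369, 0.929, 0.001], [0.929, 0.369, -0.0], [-0.0, 0.0, -1.0]]
wrist_force: [-0.2, 0.0, 0.5]
grip_width: 20.6
gripper_force: 0.0
```

Run:
```python
from rig import r
import numpy as np
for i in range(3):
    r.get_image("wrist");s=r.get_state();print(s["ee_pos"].round(2) if hasattr(s["ee_pos"],'round') else s["ee_pos"],np.round(s["wrist_force"],1),s["grip_width"])
```

```text
[568.61  -3.3  254.  ] [ 0.3  0.1 -0.1] 20.265460731525838
[568.58  -3.3  253.91] [-0.   0.9 -0.7] 19.919571849751186
[568.56  -3.28 253.86] [-0.9  0.2 -0.1] 19.90919065639135
```

apply_moves(deltas=[[[0,0,0],0,0.018],[[0,0,0],0,0.014],[[0,0,0],0,0.008],[[0,0,0],0,0.005],[[0,0,0],0,0.005]])

```text
clock: 16.95
ee_pos: [568.5, -3.3, 253.7]
tcp_rot: [[-0.369, 0.929, -0.0], [0.929, 0.369, 0.0], [0.0, -0.0, -1.0]]
wrist_force: [0.9, -0.4, 1.0]
grip_width: 15.3
gripper_force: 30.0
```

apply_moves(deltas=[[[0,0,-0.004],0,0.005],[[0,0,-0.01],0,0.005],[[0,0,-0.02],0,0.005],[[0,0,-0.03],0,0.005],[[0,0,-0.03],0,0.005],[[0,0,-0.02],0,0.005],[[0,0,-0.011],0,0.005],[[0,0,-0.005],0,0.005],[[0,0,0],0,0.005]])

```text
clock: 18.08
ee_pos: [568.4, -3.3, 383.2]
tcp_rot: [[-0.369, 0.929, -0.001], [0.929, 0.369, 0.0], [0.0, -0.001, -1.0]]
wrist_force: [0.1, 0.1, -1.6]
grip_width: 15.6
gripper_force: 30.0
```

Run:
```python
from h import *
from rig import r
s=r.get_state();T=np.array(s["tcp_rot"]);p=np.array(s["ee_pos"]);print(p,s["wrist_force"],s["grip_width"])
print(T.T@(np.array([482.1,307.7,p[2]])-p))
```

```text
[568.44496577  -3.29074191 383.18002062] [ 0.07364436  0.09914017 -1.64524371] 15.556522947833704
[3.20903764e+02 3.45174774e+01 1.12933095e-01]
```

apply_moves(deltas=[[[0.012,0.0015,0],0,0.005],[[0.025,0.0015,0],0,0.005],[[0.035,0.0045,0],0,0.005],[[0.035,0.0045,0],0,0.005],[[0.035,0.0045,0],0,0.005],[[0.035,0.0045,0],0,0.005],[[0.035,0.0045,0],0,0.005],[[0.035,0.0045,0],0,0.005],[[0.035,0.0045,0],0,0.005],[[0.025,0,0],0,0.005],[[0.0139,0,0],0,0.005],[[0,0,0],0,0.005],[[0,0,0.02],0,0.005],[[0,0,0.02],0,0.005],[[0,0,0.015],0,0.005],[[0,0,0.008],0,0.005],[[0,0,0.004],0,0.005],[[0,0,0],0,0.005],[[0,0,0],0,0.005]])

```text
clock: 20.45
ee_pos: [482.4, 307.9, 317.6]
tcp_rot: [[-0.369, 0.929, 0.001], [0.929, 0.369, 0.001], [0.0, 0.001, -1.0]]
wrist_force: [0.1, 0.8, -1.2]
grip_width: 15.3
gripper_force: 30.0
```

Run:
```python
from h import *
d,s=snap("wrist","w7");d,s=snap("scene","s7")
T=np.array(s["tcp_rot"]);p=np.array(s["ee_pos"]);print((T.T@(np.array([482.1,307.7,p[2]])-p)).round(2))
```

```text
20.5 [482.4 307.9 317.6] [[-0.3691, 0.9294, 0.0013], [0.9294, 0.3691, 0.0007], [0.0001, 0.0015, -1.0]] [-0.5  0.5 -1.8] 15.303547915827151
20.55 [482.4 307.8 317.5] [[-0.3691, 0.9294, 0.0011], [0.9294, 0.3691, 0.0006], [0.0002, 0.0013, -1.0]] [ 0.4 -0.1 -0.5] 15.52539223228331
[-0.03 -0.29 -0.  ]
```

apply_moves(deltas=[[[0,-0.0002,0.004],0,0.005],[[0,0,0.003],0,0.005],[[0,0,0.002],0,0.005],[[0,0,0.002],0,0.005],[[0,0,0.002],0,0.005],[[0,0,0],0,0.005]])

```text
clock: 21.3
ee_pos: [481.9, 307.6, 303.5]
tcp_rot: [[-0.369, 0.929, -0.0], [0.929, 0.369, -0.0], [-0.0, -0.0, -1.0]]
wrist_force: [-0.5, 0.0, -1.1]
grip_width: 15.5
gripper_force: 30.0
```

apply_moves(deltas=[[[0,0,0.002],0,0.005],[[0,0,0.002],0,0.005],[[0,0,0.002],0,0.005],[[0,0,0],0,0.005]])

```text
clock: 21.8
ee_pos: [481.9, 307.6, 297.4]
tcp_rot: [[-0.369, 0.929, -0.0], [0.929, 0.369, -0.0], [-0.0, -0.001, -1.0]]
wrist_force: [-0.3, 1.0, -1.9]
grip_width: 15.4
gripper_force: 30.0
```

apply_moves(deltas=[[[0,0,0.003],0,0.005],[[0,0,0.004],0,0.005],[[0,0,0.004],0,0.005],[[0,0,0.004],0,0.005],[[0,0,0],0,0.005]])

```text
clock: 22.42
ee_pos: [481.8, 307.5, 282.1]
tcp_rot: [[-0.369, 0.929, -0.001], [0.929, 0.369, -0.001], [-0.0, -0.001, -1.0]]
wrist_force: [0.5, 0.5, -1.8]
grip_width: 15.3
gripper_force: 30.0
```

apply_moves(deltas=[[[0,0,0.004],0,0.005],[[0,0,0.004],0,0.005],[[0,0,0.003],0,0.005],[[0,0,0.002],0,0.005],[[0,0,0.001],0,0.005],[[0,0,0],0,0.005]])

```text
clock: 23.18
ee_pos: [482.0, 307.6, 268.8]
tcp_rot: [[-0.369, 0.929, 0.0], [0.929, 0.369, 0.0], [0.0, 0.0, -1.0]]
wrist_force: [0.2, -0.7, -1.2]
grip_width: 15.4
gripper_force: 30.0
```

Bottom is expected near TCP z 263.7.

apply_moves(deltas=[[[0,0,0.001],0,0.005],[[0,0,0.001],0,0.005],[[0,0,0.001],0,0.005],[[0,0,0.001],0,0.005],[[0,0,0],0,0.005]])

```text
clock: 23.8
ee_pos: [482.0, 307.6, 264.6]
tcp_rot: [[-0.369, 0.929, -0.0], [0.929, 0.369, -0.0], [0.0, -0.0, -1.0]]
wrist_force: [0.6, -0.1, -0.5]
grip_width: 15.5
gripper_force: 30.0
```

apply_moves(deltas=[[[0,0,0.0005],0,0.005],[[0,0,0.0005],0,0.005],[[0,0,0],0,0.005]])

```text
clock: 24.18
ee_pos: [482.0, 307.6, 263.8]
tcp_rot: [[-0.369, 0.929, 0.0], [0.929, 0.369, 0.0], [0.0, 0.0, -1.0]]
wrist_force: [-0.6, 0.4, -0.6]
grip_width: 15.3
gripper_force: 30.0
```

apply_moves(deltas=[[[0,0,0.0005],0,0.005],[[0,0,0],0,0.005]])

```text
clock: 24.42
ee_pos: [482.1, 307.7, 263.7]
tcp_rot: [[-0.369, 0.929, 0.0], [0.929, 0.369, 0.0], [0.0, 0.0, -1.0]]
wrist_force: [-0.9, -1.3, 1.9]
grip_width: 15.8
gripper_force: 30.0
```

apply_moves(deltas=[[[0,0,0.0003],0,0.005],[[0,0,0],0,0.005],[[0,0,0],0,0.005],[[0,0,0],0,0.005],[[0,0,0],0,0.005],[[0,0,0],0,0.005],[[0,0,0],0,0.005],[[0,0,0],0,0.005],[[0,0,0],0,0.005],[[0,0,0],0,0.005],[[0,0,0],0,0.005],[[0,0,0],0,0.005],[[0,0,0],0,0.005],[[0,0,0],0,0.005],[[0,0,0],0,0.005],[[0,0,0],0,0.005],[[0,0,0],0,0.005],[[0,0,0],0,0.005],[[0,0,0],0,0.005],[[0,0,0],0,0.005]])

```text
clock: 26.92
ee_pos: [482.1, 307.7, 263.7]
tcp_rot: [[-0.369, 0.929, 0.0], [0.929, 0.369, 0.0], [0.0, 0.0, -1.0]]
wrist_force: [-2.2, -0.8, 5.8]
grip_width: 15.4
gripper_force: 30.0
```

Seated at 5.8 N and held for 2.5 s; now I release it and rise.

apply_moves(deltas=[[[0,0,0],0,0.017],[[0,0,0],0,0.02],[[0,0,0],0,0.028],[[0,0,0],0,0.04],[[0,0,0],0,0.045],[[0,0,0],0,0.045],[[0,0,-0.01],0,0.045],[[0,0,-0.025],0,0.045],[[0,0,-0.035],0,0.045],[[0,0,-0.035],0,0.06],[[0,0,-0.025],0,0.06],[[0,0,-0.01],0,0.06],[[0,0,0],0,0.06],[[0,0,0],0,0.06]])

```text
clock: 28.68
ee_pos: [481.7, 307.5, 401.4]
tcp_rot: [[-0.369, 0.929, -0.002], [0.929, 0.369, -0.001], [-0.0, -0.002, -1.0]]
wrist_force: [0.8, -0.7, -0.0]
grip_width: 60.0
gripper_force: 0.0
```

Run:
```python
from h import *
d,s=snap("wrist","w8");d2,s=snap("scene","s8")
for z in(114,63):print(proj(d,[482.1,307.7,z]))
# dark head disc (gauge steel vs block) at expected place; and tray-region comparison with the earlier scene image
g=d["pixels"].astype(int)
u,v=proj(d,[482.1,307.7,114]).round().astype(int)
gray=g.mean(2)
for y in range(v-26,v+22,3):print(" ".join("%3d"%gray[y,x] for x in range(u-24,u+25,3)))
a=pickle.load(open("s3.pkl","rb"))["pixels"].astype(int)
D=np.abs(d2["pixels"]-a).sum(2);D=(D>120).astype(np.uint8);D=cv2.morphologyEx(D,cv2.MORPH_OPEN,np.ones((3,3)))
n,_,st,c=cv2.connectedComponentsWithStats(D);print([x.tolist() for x in st[1:] if x[4]>15])
```

```text
28.73 [481.7 307.5 401.2] [[-0.3691, 0.9294, -0.0024], [0.9294, 0.3691, -0.0013], [-0.0003, -0.0027, -1.0]] [ 0.3 -0.2 -0.6] 60.15455891228644
28.77 [481.8 307.5 401.3] [[-0.369, 0.9294, -0.0024], [0.9294, 0.369, -0.0012], [-0.0002, -0.0027, -1.0]] [-0.3 -0.4 -0.7] 60.27383292524464
[281.09396792 213.64627743]
[281.0431576  200.35331896]
123 121 122 122 121 105  84  98 106  94  87 111 122 123 122 123 122
121 120 120 121 111  98 103 102 103 103 104  94 115 123 122 122 123
122 121 120 122  98 104 101  95  67  91 103 105 100 122 123 122 122
121 122 120 121 100 100  56  79  84  74  66 102 102 121 123 123 122
122 120 122 120 101 103  54  84  82  75  58 102 101 120 122 121 123
121 121 121 122 101  99  64  82  80  77  66  99 102 122 124 122 123
121 120 122 121 101  93  50  44  50  45  59  93 107 122 123 122 122
120 120 121 120 119  85  52  52  57  57  51  94 121 123 124 122 124
122 134 120 128 149  88  52  52  54  57  53 108 150 142 149 149 149
148 148 148 149 149 108  54  53  56  55  52 134 150 148 150 148 149
146 147 147 150 149 147  55  54  54  56  53 149 148 148 150 148 148
146 145 146 
[... 241 characters left out ...]
12 147 149 146 148
145 145 147 148 104 101  98 103 117 103 105  98 101 147 149 148 147
[[77, 0, 21, 22, 255], [153, 0, 141, 64, 1903], [83, 43, 4, 4, 16], [86, 47, 21, 18, 237], [115, 81, 39, 12, 297], [115, 93, 56, 27, 502], [168, 113, 5, 7, 33], [100, 121, 25, 19, 310], [171, 131, 20, 18, 262], [124, 135, 16, 7, 51], [401, 139, 28, 116, 555], [128, 145, 8, 5, 26], [103, 148, 33, 21, 318], [145, 149, 6, 5, 27], [172, 149, 6, 4, 19], [166, 156, 26, 24, 438], [147, 163, 5, 6, 25], [133, 173, 8, 17, 80], [142, 173, 21, 37, 404], [161, 182, 7, 13, 79], [275, 193, 7, 10, 52], [354, 193, 6, 13, 59], [351, 208, 9, 16, 125], [149, 211, 15, 21, 262], [273, 212, 11, 21, 170], [156, 235, 12, 27, 221]]
```

```bash
python3 -c "
from rig import r
print(r.job_done())"
```

```text
the job is handed in; nothing more can be done
None
```

The job is handed in at about 29 s of the 67 s allowed: the slim vial stands upright in the tray's empty half, and the gauge touched bottom in its well, was held there 2.5 s, and was left standing in it.

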